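# Load the beer-colour comparator and hold it up to be read

### The job

Take the amber colour slide (the one with the orange grip) out of the wooden stand, slide it edgewise into the open slot of the black colour comparator until it is fully home, and let go of it. Then lift the comparator by the handle on its top and finish still holding it by that handle, level and still in the air, its underside about 15 cm above the table, so that the colour can be read. Leave the other two slides in their stand, never tip the comparator, and leave the other things on the table alone.

Things in the scene. Friction and masses are not known exactly. Their poses are not given: they have to be found in the camera images.
- comparator: Hand-held colour comparator, loose: black box 160 (x) x 48 (y) x 70 mm, 0.38 kg or a quarter more or less, origin at the centre of its underside, z up. Grey hood, 10 mm deep, on the +y face; white diffuser on the -y face. On top: slide slot at x = -50 mm, handle at x = 0, fixed white-capped sample cell at x = +50 mm (28 mm wide, 16 mm high). Loaded, it balances within 6 mm of the handle.
- comparator_handle: Black upright handle fixed on the comparator's top, origin at the centre of its foot (70 mm above the comparator's underside), axes as the comparator's: a ribbed block 38 mm along x, 16 mm thick along y, top 49 mm above the origin, on a grey foot plate 50 x 26 x 5 mm. Grasp it across y (16 mm).
- slot_mouth (a point): Centre of the slot's mouth on the comparator's top, axes as the comparator's. The slot is 34 mm (x) by 9 mm (y), straight down, 48 mm deep, outlined by a thin white border; the top round it is flat.
- slide_amber: Flat colour slide to load: amber glass, orange grip, 45 g, upright. Origin at the centre of its foot, z up. Black-framed blade 30 (x) x 6 (y) mm, z = 0 to 45 mm, foot edge rounded; above it the grip, 24 (x) x 10 (y) mm, z = 45 to 77 mm, whose underside is the shoulder that rests on the comparator's top when home. Grasp the grip across y. Fits either way round.
- slide_amber_shoulder (a point): Centre of the shoulder of the amber slide, 45 mm above its foot, axes as the slide's. It lies at slot_mouth when the slide is home.
- slide_straw: Same kind of slide with a straw-yellow glass and yellow grip; stays in the stand.
- slide_brown: Same kind of slide with a dark brown glass and dark brown grip; stays in the stand.
- slide_stand: Brown wooden stand fixed to the table, 200 (x) x 56 (y) x 40 mm, origin at the centre of its underside. Slots in a row at x = -60, 0, +60 mm, each 32 x 8 mm and 32 mm deep, hold the slides upright, slide x along stand x, feet 8 mm and shoulders 53 mm above the table. Which slide is where varies.
- grain_cutter: Flat steel grain cutter, 158 (x) x 80 (y) x 30 mm, origin at the centre of its underside. Bystander.
- jar_red: Sample jar with a red cap, 52 mm in diameter, 72 mm high, origin at the centre of its underside. Bystander.
- jar_white: Sample jar with a white cap, 44 mm in diameter, 57 mm high, origin at the centre of its underside. Bystander.
- dish_malt: Clear dish of pale malt, 94 mm in diameter, 16 mm high, origin at the centre of its underside. Bystander.

How it is judged (in metres and radians):
On the way:
1. the amber slide is fully home in the slot and let go, the comparator standing on the table (distance between slide_amber_shoulder and slot_mouth below 0.005 m and angle between the z axis of slide_amber and the z axis of comparator, either way round below 0.08 rad and contact force between the fingers and slide_amber below 0.3 N and height (world z) of comparator below 0.008 m and angle between comparator's own z axis and vertical below 0.08 rad), for 0.2 s.
At the end, for the whole second after the job is handed in: Held by the handle, touching nothing else, underside 10 to 20 cm up, within 5 degrees of level, still (2 cm/s, 0.1 rad/s). Amber slide home (shoulder within 5 mm of the slot mouth, in line within 4.5 degrees), not gripped. Other slides upright in the stand (distance between slide_amber_shoulder and slot_mouth below 0.005 m and angle between the z axis of slide_amber and the z axis of comparator, either way round below 0.08 rad and height (world z) of comparator between 0.1 and 0.2 m and angle between comparator's own z axis and vertical below 0.09 rad and linear speed of comparator below 0.02 m/s and angular speed of comparator below 0.1 rad/s and contact force between the fingers and comparator_handle above 1 N and contact force between comparator and slide_stand below 0.3 N and contact force between comparator and grain_cutter below 0.3 N and contact force between comparator and jar_red below 0.3 N and contact force between comparator and jar_white below 0.3 N and contact force between comparator and dish_malt below 0.3 N and contact force between the fingers and slide_amber below 0.3 N and angle between each of slide_straw, slide_brown's own z axis and vertical below 0.15 rad); the arm keeps its last pose, push and grip.
It fails at once if the comparator is tipped by more than 20 degrees (angle between comparator's own z axis and vertical above 0.35 rad).
It fails at once if the straw or the brown slide is moved by more than 2 cm (distance of any of slide_straw, slide_brown from where it was at the start of the episode above 0.02 m).
It fails at once if a jar, the dish of malt or the grain cutter is pushed by more than 3 cm (distance of any of grain_cutter, jar_red, jar_white, dish_malt from where it was at the start of the episode above 0.03 m).
It also fails if it takes over 58 s, if anything falls off the work surface, if the arm or the gripper's body presses on something with over 40 N, if the wrist force passes 120 N, or if a joint passes its speed limit or range.

### The arm

A 6-joint arm with a two-finger parallel gripper is mounted at the origin on the work surface; the furniture and walls round the work are solid. World frame = base frame: x ahead of the robot, y to its left, z up, the work surface at z = 0. Lengths are in m, angles in degrees, forces in N, time in s.
With the tool pointing down it reaches from about 0.35 to 0.95 m from the base axis. Payload 17.4 kg.
Tool frame: the origin (TCP) lies between the finger pads; the fingertips stand 19 mm ahead of it and the grasp point (between the pads) is the TCP; z points along the fingers, y is the line along which they close (so a half turn about z gives the same grasp; the last joint's range is limited). The gripper opens to 93 mm and grips with 3 to 60 N. Pads are 15 mm wide; open, the fingers measure 128 mm over their backs; the gripper's body (75 mm by 188 mm) begins 65 mm behind the grasp point.
Start: joints at [-72.239, 6.646, 82.598, -0, 90.757, -2.166], TCP at [0.23, -0.635, 0.238] pointing down, gripper open.
Joint ranges: [-162.19, 162.19], [-47.58, 125.68], [4.15, 143.07], [-65.23, 245.23], [0.69, 171.88], [-170.13, 170.13]. Speed limits (degrees/s): [108.29, 108.29, 127.2, 180, 180, 180].

### API

Orientations are given as a 3x3 rotation matrix whose columns are the frame's x, y, z axes.
In Python, from plant import manip, capture, camera_info, job gives the robot as it stands.
- The arm moves only by the tool move_arm, never from a script. Its argument "plan" is a list of rows, each an object of numbers: "dx", "dy", "dz": the shift along the world's x, y, z in mm; "rx", "ry", "rz": the turn, a rotation vector about the world's x, y, z in rad. In form: [{"dx": .., "dy": .., "dz": .., "rx": .., "ry": .., "rz": ..}, ...]. A call has 1 to 10 rows; each row is the pose to reach, as a shift and turn from the pose commanded when the call began; what a row does not reach only later rows make up. A row lasts 1/8 s, in which the tool goes at most 62.5 mm and 10.7 degrees, less where a joint would pass 70% of its speed; a pose out of reach is approached as far as the arm can. A call with a gripper value outside its range is refused whole. "claw" is the opening in per cent of the stroke, from 0 (shut) to 100 (fully open), set as the call begins (left out, the last holds). The fingers move at their own pace and stop on an object; "force" is the grip in N (left out, the last holds). Time passes only in rows, so rows that repeat a pose let the fingers close. It gives the time, the measured TCP pose, the force, the opening and the grip force at its end, in the units of the state.
- manip.get_obs(): the state, without advancing time (a new reading comes with each control period).
- capture(name): name is "side" or "top"; returns (picture, depth): 400x640x3 uint8, blue, green, red; 400x640 float32, m along the optical axis (not along the pixel's ray), 0 where there is no reading.
- camera_info(name): a dict with "fx", "fy", "cx", "cy" (pixels), "R" (3x3) and "t" (3): a world point X has camera coordinates R X + t. Camera axes: x right, y down, z forward; pixel columns grow to the right and rows downward; lengths in m; the calibration is good to about 2 mm. A picture is of the moment at which its call begins. camera_info takes no time and is no camera call.
- job.hand_in(): hands the job in; it is judged then, once.
The state is a dict: "time": time; "joint_positions": joint angles; "qd": joint speeds; "joint_efforts": joint torques, N m; "tool_pos": TCP position; "eef_rot": TCP orientation; "wrist_force": force on the tool from outside, world axes, zero at the start; "wrist_torque": the same for the moment, N m; "width": finger opening in m; "grip_force": force on a finger pad.
Only numpy, scipy, OpenCV 4.12 (cv2) and the standard library are available. Lean on these libraries where they do the work, as an engineer would, in place of code of your own. Each camera call takes 0.05 s, during which the arm holds its last target. There are 200 camera calls.

## Working session

There is one attempt and no reset: what is moved stays moved. The work goes in short steps, Python scripts to look and compute and a tool call to move; the robot and the scene stay as the last step left them, time stands still between calls to the robot, and variables do not carry over. Pictures are saved under pics/ and viewed, at most 10 in all, crops included, and the job is handed in when it is done.

Besides the shell and the picture viewer there is one more tool, called after "Request:" as name([rows], argument=value, ...), one row to a line, values as JSON. move_arm: Moves the arm, as the interface text tells. Its arguments: {"type":"object","properties":{"plan":{"type":"array"},"claw":{"type":"number"},"force":{"type":"number"}},"required":["plan"]}

```bash
mkdir -p pics
cat > h.py <<'E'
import numpy as np, cv2
from plant import manip, capture, camera_info, job
def snap(n,f):
    im,d=capture(n); cv2.imwrite(f'pics/{f}.png',im); np.save(f'pics/{f}.npy',d); return im,d
def w(n,u,v,z=None,d=None):
    c=camera_info(n); R=np.array(c['R']);t=np.array(c['t']).ravel()
    r=np.array([(u-c['cx'])/c['fx'],(v-c['cy'])/c['fy'],1.])
    if d is not None: return R.T@(r*d-t)
    o=-R.T@t; q=R.T@r; return o+q*(z-o[2])/q[2]
def px(n,X):
    c=camera_info(n); p=np.array(c['R'])@np.array(X)+np.array(c['t']).ravel()
    return p[0]/p[2]*c['fx']+c['cx'],p[1]/p[2]*c['fy']+c['cy']
E
python3 - <<'E'
from h import *
snap('top','t0');snap('side','s0')
for n in('top','side'):
    c=camera_info(n);print(n,c['fx'],-np.array(c['R']).T@np.array(c['t']).ravel(),np.round(c['R'],3).tolist())
o=manip.get_obs();print(o['time'],o['tool_pos'],np.round(o['eef_rot'],3).tolist(),o['width'])
E
```

```text
top 401.2248200500426 [ 0.44387483 -0.06246706  1.3033943 ] [[0.026, -1.0, -0.017], [-0.998, -0.025, -0.052], [0.051, 0.019, -0.999]]
side 511.83291151274034 [1.55012966 0.50064661 0.67706709] [[-0.46, 0.888, -0.007], [0.421, 0.211, -0.882], [-0.782, -0.409, -0.471]]
0.1 [ 0.22999629 -0.63444258  0.23700253] [[0.94, 0.341, -0.0], [0.341, -0.94, 0.001], [0.0, -0.001, -1.0]] 0.09318703760138403
```

View pics/t0.png

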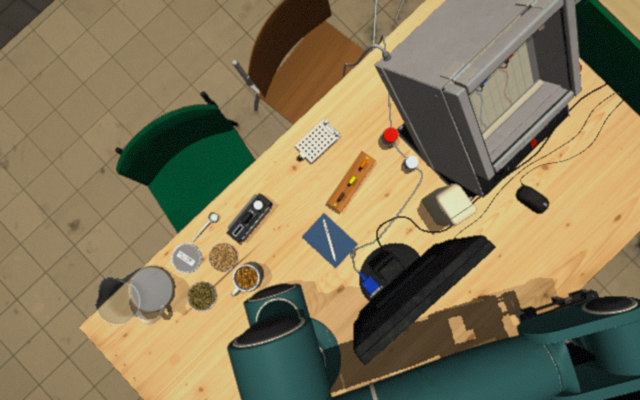

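View pics/s0.png

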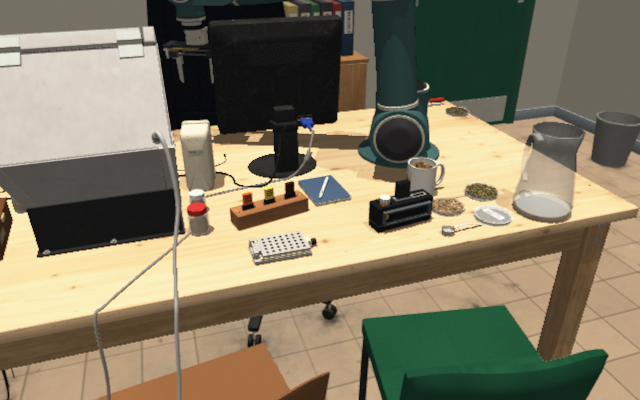

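The top view shows the comparator near (250,218) and the stand near (351,182). In the side view the orange slide is at the left (247,200). The monitor stands between the arm and the scene. I'll enlarge both.

Run:
```python
import cv2,numpy as np
t=cv2.imread('pics/t0.png');s=cv2.imread('pics/s0.png')
R=lambda a,k:cv2.resize(a,None,fx=k,fy=k,interpolation=cv2.INTER_CUBIC)
a=R(t[145:250,220:380],5)
cv2.imwrite('pics/c1.png',a)
b=R(s[170:240,225:325],4);c=R(s[170:240,355:455],4)
cv2.imwrite('pics/c2.png',np.hstack([b,c]))
```

```text
(no output)
```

View pics/c1.png

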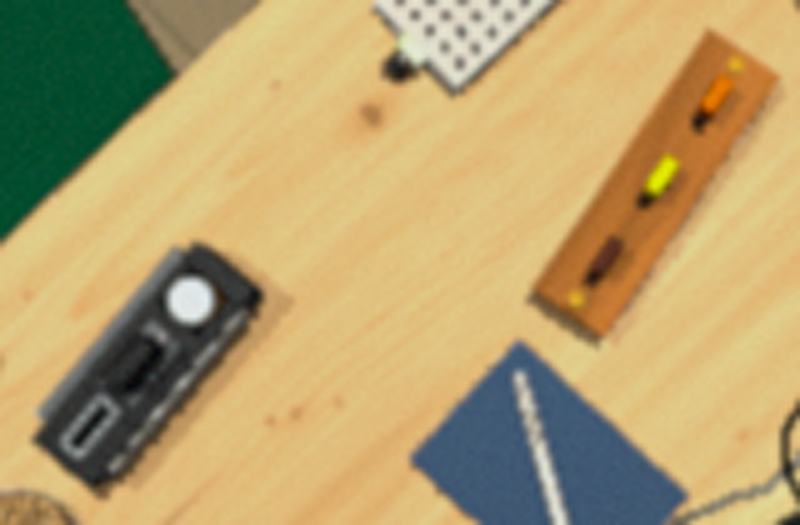

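View pics/c2.png

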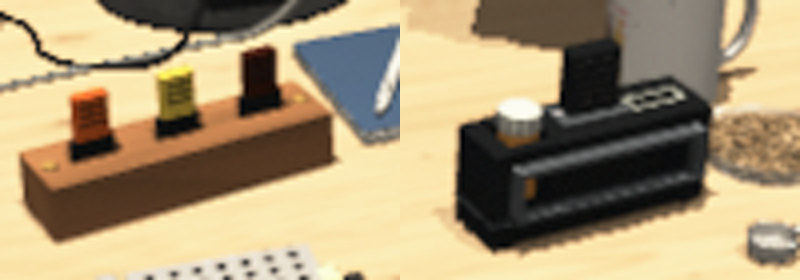

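The top crop shows the slot centre near (91,427), the cell cap at (190,300), and orange, yellow and brown grips at (718,95), (661,176) and (603,260). In the side crop the slot is at about (655,95).

Run:
```python
from h import *
T=lambda U,V,z:w('top',(U+.5)/5-.5+220,(V+.5)/5-.5+145,z)
S=lambda U,V,z,o:w('side',(U+.5)/4-.5+o,(V+.5)/4-.5+170,z)
np.set_printoptions(precision=4,suppress=True)
c=[T(*p,.04) for p in[(710,30),(778,76),(600,343),(530,298)]]
print('stand',*c,np.mean(c,0))
for a,b in((0,1),(1,2),(2,3),(3,0)):d=c[b]-c[a];print(np.linalg.norm(d),np.degrees(np.arctan2(d[1],d[0])))
print('grips top',T(718,94,.085),T(661,176,.085),T(603,260,.085))
print('grips side',S(89,92,.085,225),S(175,72,.085,225),S(259,50,.085,225))
sl=T(91,427,.07);ce=T(190,300,.086);ha=T(138,362,.119);print('slot',sl,'cell',ce,'hand',ha)
d=ce-sl;print(np.linalg.norm(d[:2]),np.degrees(np.arctan2(d[1],d[0])),(sl+ce)/2)
print('side slot',S(655,95,.07,255),'cell',S(519,107,.086,255),'handle top',S(590,45,.119,255))
# depth points
D=np.load('pics/t0.npy')
for U,V in((718,94),(661,176),(91,400),(190,300),(138,362),(60,440)):
    u=(U)/5+220;v=V/5+145;print(w('top',u,v,d=D[int(round(v)),int(round(u))]))
# slot border corners
q=[T(*p,.07) for p in[(104,395),(121,407),(80,459),(62,446)]];print(*q,np.mean(q,0))
```

```text
stand [ 0.6675 -0.1839  0.04  ] [ 0.6392 -0.2274  0.04  ] [ 0.4677 -0.1187  0.04  ] [ 0.4949 -0.0741  0.04  ] [ 0.5673 -0.151   0.04  ]
0.05189470349128783 -123.08630136606915
0.2030521559513375 147.66386316367584
0.05231865065325139 58.65831768098722
0.20464004105878875 -32.453874011876806
grips top [ 0.6204 -0.1852  0.085 ] [ 0.5694 -0.1515  0.085 ] [ 0.5173 -0.1174  0.085 ]
grips side [ 0.619  -0.1856  0.085 ] [ 0.5712 -0.1521  0.085 ] [ 0.5196 -0.1199  0.085 ]
slot [0.4075 0.1943 0.07  ] cell [0.4866 0.1332 0.086 ] hand [0.448  0.1575 0.119 ]
0.09994282282666252 -37.64931327755533 [0.4471 0.1637 0.078 ]
side slot [0.4023 0.1926 0.07  ] cell [0.4854 0.1308 0.086 ] handle top [0.4484 0.1614 0.119 ]
[ 0.6189 -0.1863  0.0868]
[ 0.5683 -0.1529  0.0834]
[0.4229 0.1935 0.0703]
[0.4854 0.132  0.0859]
[0.4469 0.1568 0.1164]
[0.3979 0.2116 0.0708]
[0.4273 0.1869 0.07  ] [0.4202 0.1762 0.07  ] [0.3877 0.2003 0.07  ] [0.3954 0.2117 0.07  ] [0.4077 0.1938 0.07  ]
```

Run:
```python
from h import *
D=np.load('pics/t0.npy');c=camera_info('top');R=np.array(c['R']);t=np.array(c['t']).ravel()
v,u=np.mgrid[0:400,0:640]
r=np.stack([(u-c['cx'])/c['fx']*D,(v-c['cy'])/c['fy']*D,D],-1)
P=(r-t)@R
g=np.full((22,26),-9.)
for p in P[D>0]:
    i=int((p[0]+.1)//.05);j=int((.5-p[1])//.05)
    if 0<=i<22 and 0<=j<26:g[i,j]=max(g[i,j],p[2])
print('y     ',*['%4d'%(50-5*j-2) for j in range(26)])
for i in range(21,-1,-1):print('%5.2f'%(-.1+.05*i),*['%4d'%(x*100) if x>-5 else '   .' for x in g[i]])
```

```text
y        48   43   38   33   28   23   18   13    8    3   -2   -7  -12  -17  -22  -27  -32  -37  -42  -47  -52  -57  -62  -67  -72  -77
 0.95  -74  -73  -73  -73  -13   -3   -1  -23  -29  -29  -29  -29    2    0    0    .   32   37   40   41   36    .    .    .    .    .
 0.90    .  -16  -15  -73  -73   -4   -4  -29  -29  -29  -29  -30   15   11   29   33   36   40   44   47   49   48   44    .    .    .
 0.85    .    .  -16  -41  -73  -73  -73  -29  -29  -29  -29    0   19   33   33   36   40   43   47   49   49   45   44   37    .    .
 0.80   -4   -3   -5   -7  -33  -73  -74    .  -29  -29    0    0    0   31   36   40   44   47   49   49   36   27   38   37   30    .
 0.75   -4   -4   -7  -17  -27  -73    .    .    .    0    2    3    0    0   37   43   47   49   49   30   27   24   30   31   30   17
 0.70   -7  -25  -27  -27  -27  -27    .    .    0    2    3    3    3    0    7   45   49   49   28   27   23   30   30   30   20    1
 0.65  -27  -27  -27  -27  -27  -27    .    0    0    3    3    2    0    4    4    7   48   47   41   23   30   30   29   20    1    0
 0.60  -27 
[... 1328 characters left out ...]
   57    0    0    0
 0.10    8   18    0    1    0    0    0   17   63    .    1   62   60   61   61   61    0   60   59   58   57   57    0    0    .    .
 0.05    0    0    1    0    0    0    0    .    .    .    1    4    1    0    .    0    0    0    0    0    0    0    0    0    .    .
 0.00    0    0    0    0    0    0    .    .    .    .    .    9    1    0    0    0    0    0    0    0    0    .    .    .    .    .
-0.05    0    0    0    0    0    0    .    .    .    .    .    4    1    0    0    0    0    0    .    .    .    .    .    .    .    .
-0.10    0    0    0    0    0    0    0    .    .    .    .    1    1    0    0    0    .    .    .    .    .    .    .    .    .    .
```

Request:
move_arm([
  {"dz": 60, "rz": 0.18},
  {"dz": 120, "rz": 0.36},
  {"dz": 180, "rz": 0.54},
  {"dz": 240, "rz": 0.72},
  {"dz": 300, "rz": 0.9},
  {"dz": 320, "rz": 1.08},
  {"dz": 320, "rz": 1.26},
  {"dz": 320, "rz": 1.44},
  {"dz": 320, "rz": 1.62},
  {"dz": 320, "rz": 1.62},
], claw=50, force=15)

```text
schema error: expected keys dx, dy, dz, rx, ry, rz
```

Request:
move_arm([
  {"dx": 0, "dy": 0, "dz": 60, "rx": 0, "ry": 0, "rz": 0.18},
  {"dx": 0, "dy": 0, "dz": 120, "rx": 0, "ry": 0, "rz": 0.36},
  {"dx": 0, "dy": 0, "dz": 180, "rx": 0, "ry": 0, "rz": 0.54},
  {"dx": 0, "dy": 0, "dz": 240, "rx": 0, "ry": 0, "rz": 0.72},
  {"dx": 0, "dy": 0, "dz": 300, "rx": 0, "ry": 0, "rz": 0.9},
  {"dx": 0, "dy": 0, "dz": 320, "rx": 0, "ry": 0, "rz": 1.08},
  {"dx": 0, "dy": 0, "dz": 320, "rx": 0, "ry": 0, "rz": 1.26},
  {"dx": 0, "dy": 0, "dz": 320, "rx": 0, "ry": 0, "rz": 1.44},
  {"dx": 0, "dy": 0, "dz": 320, "rx": 0, "ry": 0, "rz": 1.62},
  {"dx": 0, "dy": 0, "dz": 320, "rx": 0, "ry": 0, "rz": 1.62},
], claw=50, force=15)

```text
time: 1.35
tool_pos: [0.2301, -0.6347, 0.5573]
eef_rot: [[-0.386, 0.923, -0.0], [0.923, 0.386, 0.0], [0.001, 0.0, -1.0]]
wrist_force: [0.4, 0.3, 0.8]
width: 0.0466
grip_force: 0.0
```

Request:
move_arm([
  {"dx": 35, "dy": 40, "dz": 0, "rx": 0, "ry": 0, "rz": 0.06},
  {"dx": 75, "dy": 85, "dz": 0, "rx": 0, "ry": 0, "rz": 0.12},
  {"dx": 115, "dy": 130, "dz": 0, "rx": 0, "ry": 0, "rz": 0.18},
  {"dx": 155, "dy": 175, "dz": 0, "rx": 0, "ry": 0, "rz": 0.24},
  {"dx": 195, "dy": 220, "dz": 0, "rx": 0, "ry": 0, "rz": 0.3},
  {"dx": 235, "dy": 265, "dz": 0, "rx": 0, "ry": 0, "rz": 0.36},
  {"dx": 275, "dy": 310, "dz": 0, "rx": 0, "ry": 0, "rz": 0.42},
  {"dx": 315, "dy": 355, "dz": 0, "rx": 0, "ry": 0, "rz": 0.48},
  {"dx": 355, "dy": 400, "dz": 0, "rx": 0, "ry": 0, "rz": 0.54},
  {"dx": 389, "dy": 449, "dz": 0, "rx": 0, "ry": 0, "rz": 0.593},
])

```text
time: 2.6
tool_pos: [0.6203, -0.184, 0.5571]
eef_rot: [[-0.834, 0.552, -0.001], [0.552, 0.834, 0.0], [0.001, -0.0, -1.0]]
wrist_force: [1.0, 0.3, 0.4]
width: 0.0464
grip_force: 0.0
```

Request:
move_arm([
  {"dx": 0, "dy": 0, "dz": -60, "rx": 0, "ry": 0, "rz": 0},
  {"dx": 0, "dy": 0, "dz": -120, "rx": 0, "ry": 0, "rz": 0},
  {"dx": 0, "dy": 0, "dz": -180, "rx": 0, "ry": 0, "rz": 0},
  {"dx": 0, "dy": 0, "dz": -240, "rx": 0, "ry": 0, "rz": 0},
  {"dx": 0, "dy": 0, "dz": -300, "rx": 0, "ry": 0, "rz": 0},
  {"dx": 0, "dy": 0, "dz": -360, "rx": 0, "ry": 0, "rz": 0},
  {"dx": 0, "dy": 0, "dz": -410, "rx": 0, "ry": 0, "rz": 0},
  {"dx": 0, "dy": 0, "dz": -410, "rx": 0, "ry": 0, "rz": 0},
  {"dx": 0, "dy": 0, "dz": -410, "rx": 0, "ry": 0, "rz": 0},
])

```text
time: 3.72
tool_pos: [0.6198, -0.1859, 0.1501]
eef_rot: [[-0.835, 0.55, 0.002], [0.55, 0.835, -0.001], [-0.002, 0.001, -1.0]]
wrist_force: [0.5, -0.8, -0.3]
width: 0.0465
grip_force: 0.0
```

Run:
```python
from h import *
t,_=snap('top','t1');s,_=snap('side','s1')
o=manip.get_obs();print(o['time'],o['tool_pos'],np.round(o['eef_rot'],3).tolist(),o['width'],np.round(o['joint_positions'],1))
R=lambda a,k:cv2.resize(a,None,fx=k,fy=k,interpolation=cv2.INTER_CUBIC)
cv2.imwrite('pics/c3.png',np.hstack([R(t[120:220,310:410],4),R(s[130:230,215:315],4)]))
```

```text
3.825 [ 0.62005106 -0.18593109  0.15066342] [[-0.835, 0.55, 0.003], [0.55, 0.835, -0.001], [-0.004, 0.001, -1.0]] 0.046571860165869394 [-18.9   5.2  92.3  -0.   82.3 -75.6]
```

View pics/c3.png

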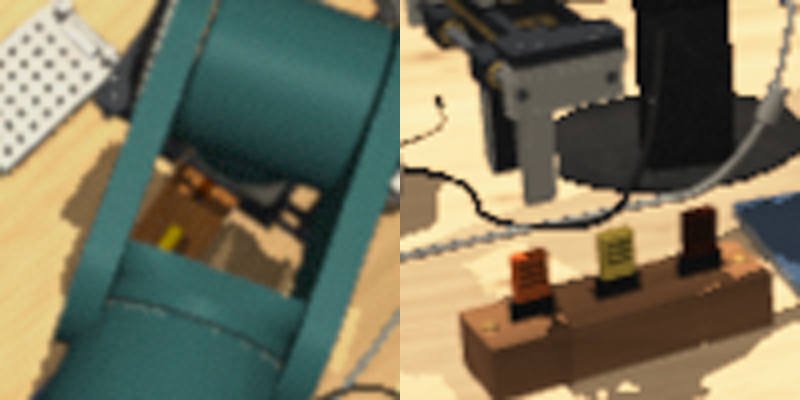

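The crop shows the fingers straddling the orange slide: fingertips at (540,205) and (500,170), orange grip top at (530,252).

Run:
```python
from h import *
print(px('side',[.62,-.186,.131]),w('side',245.6,176.5,.131))
print('amber', w('side',215+(528+.5-400)/4-.5,130+(252.5)/4-.5,.085))
```

```text
(np.float64(245.19468451982144), np.float64(176.23811830810072)) [ 0.62079621 -0.18424855  0.131     ]
amber [ 0.61932355 -0.18620688  0.085     ]
```

Request:
move_arm([
  {"dx": 0, "dy": 0, "dz": -30, "rx": 0, "ry": 0, "rz": 0},
  {"dx": 0, "dy": 0, "dz": -55, "rx": 0, "ry": 0, "rz": 0},
  {"dx": 0, "dy": 0, "dz": -74, "rx": 0, "ry": 0, "rz": 0},
  {"dx": 0, "dy": 0, "dz": -74, "rx": 0, "ry": 0, "rz": 0},
  {"dx": 0, "dy": 0, "dz": -74, "rx": 0, "ry": 0, "rz": 0},
])

```text
time: 4.45
tool_pos: [0.6197, -0.1858, 0.0751]
eef_rot: [[-0.836, 0.549, 0.002], [0.549, 0.836, -0.001], [-0.002, 0.0, -1.0]]
wrist_force: [-0.6, 0.6, 0.6]
width: 0.0467
grip_force: 0.0
```

Request:
move_arm([
  {"dx": 0, "dy": 0, "dz": 0, "rx": 0, "ry": 0, "rz": 0},
  {"dx": 0, "dy": 0, "dz": 0, "rx": 0, "ry": 0, "rz": 0},
  {"dx": 0, "dy": 0, "dz": 0, "rx": 0, "ry": 0, "rz": 0},
  {"dx": 0, "dy": 0, "dz": 0, "rx": 0, "ry": 0, "rz": 0},
  {"dx": 0, "dy": 0, "dz": 0, "rx": 0, "ry": 0, "rz": 0},
  {"dx": 0, "dy": 0, "dz": 0, "rx": 0, "ry": 0, "rz": 0},
], claw=0, force=12)

```text
time: 5.2
tool_pos: [0.6189, -0.1858, 0.0737]
eef_rot: [[-0.836, 0.549, -0.0], [0.549, 0.836, -0.0], [0.0, -0.0, -1.0]]
wrist_force: [-1.5, -2.7, 0.6]
width: 0.0102
grip_force: 12.0
```

Request:
move_arm([
  {"dx": 0, "dy": 0, "dz": 30, "rx": 0, "ry": 0, "rz": 0},
  {"dx": 0, "dy": 0, "dz": 80, "rx": 0, "ry": 0, "rz": 0},
  {"dx": 0, "dy": 0, "dz": 140, "rx": 0, "ry": 0, "rz": 0},
  {"dx": -30, "dy": 54, "dz": 150, "rx": 0, "ry": 0, "rz": -0.02},
  {"dx": -60, "dy": 107, "dz": 150, "rx": 0, "ry": 0, "rz": -0.03},
  {"dx": -90, "dy": 160, "dz": 150, "rx": 0, "ry": 0, "rz": -0.04},
  {"dx": -120, "dy": 214, "dz": 150, "rx": 0, "ry": 0, "rz": -0.05},
  {"dx": -150, "dy": 267, "dz": 150, "rx": 0, "ry": 0, "rz": -0.06},
  {"dx": -180, "dy": 320, "dz": 150, "rx": 0, "ry": 0, "rz": -0.07},
  {"dx": -213, "dy": 379, "dz": 150, "rx": 0, "ry": 0, "rz": -0.075},
])

```text
time: 6.45
tool_pos: [0.4072, 0.1905, 0.2239]
eef_rot: [[-0.792, 0.61, 0.001], [0.61, 0.792, 0.001], [-0.0, 0.001, -1.0]]
wrist_force: [0.5, 0.3, -0.6]
width: 0.0105
grip_force: 12.0
```

Request:
move_arm([
  {"dx": 0, "dy": 0, "dz": -30, "rx": 0, "ry": 0, "rz": 0},
  {"dx": 0, "dy": 0, "dz": -50, "rx": 0, "ry": 0, "rz": 0},
  {"dx": 0, "dy": 0, "dz": -60, "rx": 0, "ry": 0, "rz": 0},
  {"dx": 0, "dy": 0, "dz": -60, "rx": 0, "ry": 0, "rz": 0},
  {"dx": 0, "dy": 0, "dz": -60, "rx": 0, "ry": 0, "rz": 0},
])

```text
time: 7.08
tool_pos: [0.4091, 0.1886, 0.1644]
eef_rot: [[-0.792, 0.611, 0.001], [0.611, 0.792, 0.0], [-0.0, 0.001, -1.0]]
wrist_force: [-0.5, -0.9, -0.8]
width: 0.0098
grip_force: 12.0
```

Run:
```python
from h import *
t,_=snap('top','t2');s,_=snap('side','s2')
o=manip.get_obs();print(o['time'],o['tool_pos'],np.round(o['eef_rot'],3).tolist(),o['width'],np.round(o['wrist_force'],1))
R=lambda a,k:cv2.resize(a,None,fx=k,fy=k,interpolation=cv2.INTER_CUBIC)
cv2.imwrite('pics/c4.png',R(s[165:240,360:460],8))
```

```text
7.175 [0.4089903  0.18877976 0.16440847] [[-0.792, 0.61, 0.001], [0.61, 0.792, 0.0], [-0.001, 0.001, -1.0]] 0.010193110920418146 [0.5 0.6 0. ]
```

View pics/c4.png

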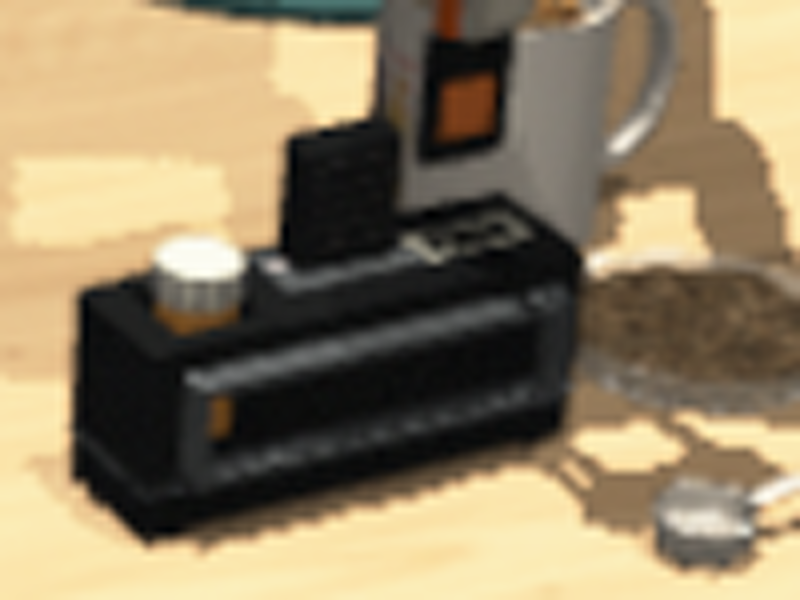

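The side crop shows the slide's front foot edge running (420,160)–(505,142), above the slot border corners (405,240), (495,210), (530,228) and (435,262).

Run:
```python
from h import *
np.set_printoptions(precision=4,suppress=True)
C=lambda U,V,z:w('side',(U+.5)/8-.5+360,(V+.5)/8-.5+165,z)
a=[C(420,160,.098),C(505,142,.098)];print(*a,np.linalg.norm(a[0]-a[1]),np.degrees(np.arctan2(*(a[0]-a[1])[1::-1])))
yc=np.array([.61,.792,0]);print('foot c',np.mean(a,0)-.003*yc)
q=[C(*p,.07) for p in((405,240),(495,210),(530,228),(435,262))];print(*q,'slot',np.mean(q,0))
print('edges',[np.linalg.norm(q[i]-q[(i+1)%4]) for i in range(4)])
# comparator top corners: left(80,290) right-back(498,195) right(580,255) front(152,345)
k=[C(*p,.07) for p in((80,292),(498,197),(580,258),(152,352))];print(*k,np.mean(k,0))
print('cell',C(200,258,.086),'pred slot px',px('side',[.4076,.194,.07]))
t=cv2.imread('pics/t2.png');cv2.imwrite('pics/c5.png',cv2.resize(t[180:260,210:290],None,fx=7,fy=7,interpolation=cv2.INTER_CUBIC))
```

```text
[0.4159 0.178  0.098 ] [0.3915 0.198  0.098 ] 0.031561250675833104 -39.536391183667995
foot c [0.4019 0.1856 0.098 ]
[0.4179 0.176  0.07  ] [0.3849 0.1953 0.07  ] [0.3921 0.209  0.07  ] [0.428  0.1891 0.07  ] slot [0.4057 0.1924 0.07  ]
edges [np.float64(0.03819983127899183), np.float64(0.015520372039775743), np.float64(0.041032405229839725), np.float64(0.016597603852477143)]
[0.4965 0.0968 0.07  ] [0.3756 0.1934 0.07  ] [0.405  0.2291 0.07  ] [0.5222 0.1308 0.07  ] [0.4498 0.1625 0.07  ]
cell [0.4873 0.1321 0.086 ] pred slot px (np.float64(418.2763546187706), np.float64(194.35299383586585))
```

View pics/c5.png

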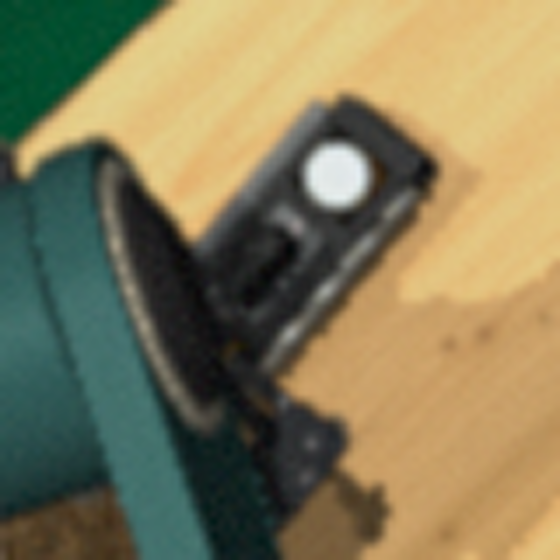

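Request:
move_arm([
  {"dx": -2, "dy": 5, "dz": 0, "rx": 0, "ry": 0, "rz": 0},
  {"dx": -2, "dy": 5, "dz": -10, "rx": 0, "ry": 0, "rz": 0},
  {"dx": -2, "dy": 5, "dz": -20, "rx": 0, "ry": 0, "rz": 0},
  {"dx": -2, "dy": 5, "dz": -20, "rx": 0, "ry": 0, "rz": 0},
  {"dx": -2, "dy": 5, "dz": -20, "rx": 0, "ry": 0, "rz": 0},
  {"dx": -2, "dy": 5, "dz": -20, "rx": 0, "ry": 0, "rz": 0},
])

```text
time: 7.92
tool_pos: [0.4067, 0.194, 0.1439]
eef_rot: [[-0.793, 0.61, 0.0], [0.61, 0.793, 0.0], [-0.0, 0.0, -1.0]]
wrist_force: [-0.8, -0.5, -0.6]
width: 0.0101
grip_force: 12.0
```

Run:
```python
from h import *
s,_=snap('side','s3')
for i in range(3):
  o=manip.get_obs();print(o['time'],o['tool_pos'],np.round(o['eef_rot'],3).tolist()[1],o['width'],np.round(o['wrist_force'],1));
  if i<2:capture('side')
cv2.imwrite('pics/c6.png',cv2.resize(s[165:240,360:460],None,fx=8,fy=8,interpolation=cv2.INTER_CUBIC))
```

```text
7.975 [0.40667825 0.19397098 0.14393533] [0.61, 0.793, 0.0] 0.010029768603009446 [ 0.4  0.3 -0.4]
8.025 [0.40665369 0.19396632 0.14390514] [0.61, 0.793, 0.0] 0.009928447113494217 [ 0.3 -0.1 -0.1]
8.075 [0.40661767 0.19396996 0.14384253] [0.61, 0.793, 0.0] 0.01012952305474069 [-0.3  0.8 -0.3]
```

View pics/c6.png

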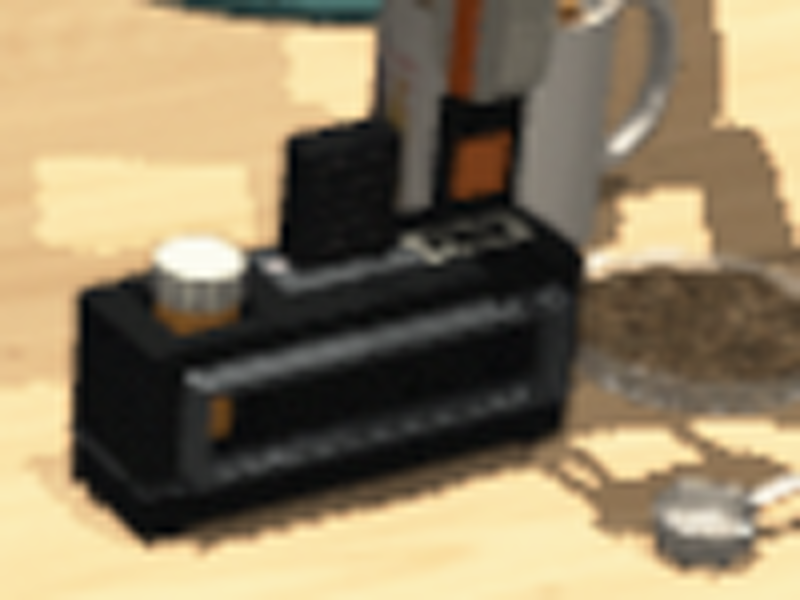

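The blade window is centred at about column 481 and the slot border spans (405..530), centred near 467. I'll check this against projections.

Run:
```python
from h import *
f=lambda X:np.round((np.array(px('side',X))-[360,165]+.5)*8,1)
c=np.array([.4067,.194]);x=np.array([.793,-.61]);y=np.array([.61,.793])
for n,s,t,z in (('blade L',15,3,.1),('blade R',-15,3,.1),('foot ctr',0,0,.078),('slot if here',0,0,.07)):
    p=c+.001*(s*x+t*y);print(n,f([*p,z]))
for s,t in((19,-7),(-19,-7),(-19,7),(19,7),(17,4.5),(-17,4.5),(-17,-4.5),(17,-4.5)):print(s,t,f([*(c+.001*(s*x+t*y)),.07]))
s=cv2.imread('pics/s3.png')
g=cv2.cvtColor(s,cv2.COLOR_BGR2GRAY)
print(g[190:201,408:430])
print(cv2.imread('pics/s0.png',0)[190:201,408:430])
```

```text
blade L [445.  166.5]
blade R [524.3 147.9]
foot ctr [473.2 215.3]
slot if here [471.1 237.7]
19 -7 [408.6 240.5]
-19 -7 [507.6 216.6]
-19 7 [533.5 234.8]
19 7 [433.8 259.1]
17 4.5 [434.6 254.5]
-17 4.5 [523.6 232.8]
-17 -4.5 [507.  221.1]
17 -4.5 [418.3 242.6]
[[ 16  44  76  89  88  68  15  13  14  10  15  13  12  11  15  12  59 101
  124 130 129 126]
 [ 13  31  45  47  36  13  13  14  14  14  13  16  24  31  36  36  26  43
   88 116 123 125]
 [ 16  12  13  10  11  11  13  18  25  35  39  33  43  46  52  65  61  37
   29  62  97 118]
 [ 15  15  16  20  30  31  31  35  42  54  55  45  39  24  19  65  90  74
   34  18  43  83]
 [ 16  25  67  93  78  44  44  45  36  13  18  27  34  40  38  51  80  81
   47  17  18  27]
 [ 14  37 102 139 119  69  29  65  71  50  52  43  51  60  58  45  36  15
   18  17  18  17]
 [ 44  70  84  97 116 123  99 108 108  74  73  40  23  12  13  14  14  13
   13  16  16  18]
 [ 76  99  97  95  80 110 135  82  40  33  31  20  11  12  12  13  15  13
   12  11  15  16]
 [ 72  63  53  43  39  33  32  31  32  33  32  28  19  14  14  13  13  12
   13  12  12  13]
 
[... 509 characters left out ...]
4 115  75  29  23 119 177 147
   56  35  52  86]
 [ 17  33  81 136 154 122 113 105  42  19  32  69  79  85  99 109 158 156
   76  33  32  42]
 [ 14  38 114 160 139  81  33  68  78  84 102 111 117 125 145 107  49  32
   31  33  34  34]
 [ 44  69  84 102 130 134 102 111 116 125 135  83  40  35  33  33  33  34
   33  34  32  32]
 [ 84 101  97  95  79 110 135  81  40  33  34  33  34  34  33  34  32  30
   30  29  26  26]
 [ 88  70  52  43  38  32  32  31  29  33  34  32  32  31  30  30  25  21
   20  17  16  13]
 [ 41  34  31  32  34  33  34  34  31  29  30  30  27  21  20  15  14  14
   14  15  15  15]
 [ 34  34  34  33  33  32  31  30  27  26  17  17  13  14  14  15  14  14
   17  27  61  67]]
```

Request:
move_arm([
  {"dx": 0, "dy": 0, "dz": -5, "rx": 0, "ry": 0, "rz": 0},
  {"dx": 0, "dy": 0, "dz": -9, "rx": 0, "ry": 0, "rz": 0},
  {"dx": 0, "dy": 0, "dz": -13, "rx": 0, "ry": 0, "rz": 0},
  {"dx": 0, "dy": 0, "dz": -16, "rx": 0, "ry": 0, "rz": 0},
  {"dx": 0, "dy": 0, "dz": -16, "rx": 0, "ry": 0, "rz": 0},
])

```text
time: 8.7
tool_pos: [0.4064, 0.1939, 0.1274]
eef_rot: [[-0.793, 0.61, -0.0], [0.61, 0.793, -0.0], [0.0, -0.0, -1.0]]
wrist_force: [-0.7, -0.2, -0.4]
width: 0.0097
grip_force: 12.0
```

Request:
move_arm([
  {"dx": 0, "dy": 0, "dz": -7, "rx": 0, "ry": 0, "rz": 0},
  {"dx": 0, "dy": 0, "dz": -14, "rx": 0, "ry": 0, "rz": 0},
  {"dx": 0, "dy": 0, "dz": -21, "rx": 0, "ry": 0, "rz": 0},
  {"dx": 0, "dy": 0, "dz": -28, "rx": 0, "ry": 0, "rz": 0},
  {"dx": 0, "dy": 0, "dz": -32, "rx": 0, "ry": 0, "rz": 0},
  {"dx": 0, "dy": 0, "dz": -34, "rx": 0, "ry": 0, "rz": 0},
  {"dx": 0, "dy": 0, "dz": -34, "rx": 0, "ry": 0, "rz": 0},
  {"dx": 0, "dy": 0, "dz": -34, "rx": 0, "ry": 0, "rz": 0},
])

```text
time: 9.7
tool_pos: [0.4065, 0.1939, 0.0937]
eef_rot: [[-0.793, 0.61, -0.0], [0.61, 0.793, -0.0], [0.0, -0.0, -1.0]]
wrist_force: [-1.4, -2.2, -1.5]
width: 0.0102
grip_force: 12.0
```

Request:
move_arm([
  {"dx": 0, "dy": 0, "dz": -1, "rx": 0, "ry": 0, "rz": 0},
  {"dx": 0, "dy": 0, "dz": -1, "rx": 0, "ry": 0, "rz": 0},
  {"dx": 0, "dy": 0, "dz": -1, "rx": 0, "ry": 0, "rz": 0},
  {"dx": 0, "dy": 0, "dz": -1, "rx": 0, "ry": 0, "rz": 0},
  {"dx": 0, "dy": 0, "dz": 20, "rx": 0, "ry": 0, "rz": 0},
  {"dx": 0, "dy": 0, "dz": 60, "rx": 0, "ry": 0, "rz": 0},
  {"dx": 0, "dy": 0, "dz": 100, "rx": 0, "ry": 0, "rz": 0},
  {"dx": 0, "dy": 0, "dz": 100, "rx": 0, "ry": 0, "rz": 0},
], claw=35)

```text
time: 10.7
tool_pos: [0.4075, 0.1944, 0.1968]
eef_rot: [[-0.793, 0.61, 0.004], [0.61, 0.793, 0.002], [-0.002, 0.004, -1.0]]
wrist_force: [-0.4, -0.3, -1.0]
width: 0.0324
grip_force: 0.0
```

Run:
```python
from h import *
s,_=snap('side','s4')
o=manip.get_obs();print(o['time'],o['tool_pos'],o['width'],np.round(o['wrist_force'],1))
cv2.imwrite('pics/c7.png',cv2.resize(s[165:240,360:460],None,fx=8,fy=8,interpolation=cv2.INTER_CUBIC))
f=lambda X:np.round((np.array(px('side',X))-[360,165]+.5)*8,1)
print(f([.4067,.194,.102]),f([.4067,.194,.07]))
```

```text
10.75 [0.40692876 0.19413741 0.19462181] 0.03240380023130996 [-0.9 -0.6 -0.6]
[479.8 147.7] [471.1 237.7]
```

View pics/c7.png

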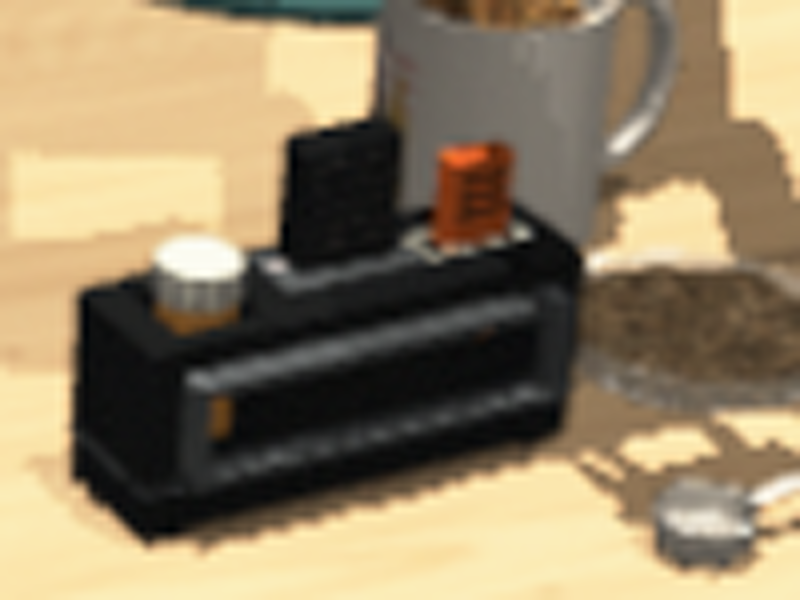

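The amber slide is home: its grip top is at (476,150), against a predicted (480,148), and the comparator has not moved. Next is the handle.

Request:
move_arm([
  {"dx": 20, "dy": -15, "dz": 0, "rx": 0, "ry": 0, "rz": 0},
  {"dx": 39.5, "dy": -30.5, "dz": 0, "rx": 0, "ry": 0, "rz": 0},
  {"dx": 39.5, "dy": -30.5, "dz": 0, "rx": 0, "ry": 0, "rz": 0},
  {"dx": 39.5, "dy": -30.5, "dz": -30, "rx": 0, "ry": 0, "rz": 0},
  {"dx": 39.5, "dy": -30.5, "dz": -60, "rx": 0, "ry": 0, "rz": 0},
  {"dx": 39.5, "dy": -30.5, "dz": -80, "rx": 0, "ry": 0, "rz": 0},
  {"dx": 39.5, "dy": -30.5, "dz": -93, "rx": 0, "ry": 0, "rz": 0},
  {"dx": 39.5, "dy": -30.5, "dz": -93, "rx": 0, "ry": 0, "rz": 0},
  {"dx": 39.5, "dy": -30.5, "dz": -93, "rx": 0, "ry": 0, "rz": 0},
], claw=50)

```text
time: 11.88
tool_pos: [0.4464, 0.1636, 0.1016]
eef_rot: [[-0.793, 0.61, 0.001], [0.61, 0.793, 0.0], [-0.001, 0.001, -1.0]]
wrist_force: [-0.4, -0.1, 0.6]
width: 0.0464
grip_force: 0.0
```

Request:
move_arm([
  {"dx": 0, "dy": 0, "dz": 0, "rx": 0, "ry": 0, "rz": 0},
  {"dx": 0, "dy": 0, "dz": 0, "rx": 0, "ry": 0, "rz": 0},
  {"dx": 0, "dy": 0, "dz": 0, "rx": 0, "ry": 0, "rz": 0},
  {"dx": 0, "dy": 0, "dz": 0, "rx": 0, "ry": 0, "rz": 0},
  {"dx": 0, "dy": 0, "dz": 0, "rx": 0, "ry": 0, "rz": 0},
  {"dx": 0, "dy": 0, "dz": 0, "rx": 0, "ry": 0, "rz": 0},
], claw=0, force=40)

```text
time: 12.62
tool_pos: [0.446, 0.1634, 0.1006]
eef_rot: [[-0.793, 0.61, -0.0], [0.61, 0.793, -0.0], [0.0, -0.0, -1.0]]
wrist_force: [-0.5, -1.1, -0.8]
width: 0.0157
grip_force: 40.0
```

Gripped at 16 mm. Lifting gently.

Request:
move_arm([
  {"dx": 0, "dy": 0, "dz": 5, "rx": 0, "ry": 0, "rz": 0},
  {"dx": 0, "dy": 0, "dz": 15, "rx": 0, "ry": 0, "rz": 0},
  {"dx": 0, "dy": 0, "dz": 30, "rx": 0, "ry": 0, "rz": 0},
  {"dx": 0, "dy": 0, "dz": 50, "rx": 0, "ry": 0, "rz": 0},
  {"dx": 0, "dy": 0, "dz": 75, "rx": 0, "ry": 0, "rz": 0},
  {"dx": 0, "dy": 0, "dz": 100, "rx": 0, "ry": 0, "rz": 0},
  {"dx": 0, "dy": 0, "dz": 125, "rx": 0, "ry": 0, "rz": 0},
  {"dx": 0, "dy": 0, "dz": 140, "rx": 0, "ry": 0, "rz": 0},
  {"dx": 0, "dy": 0, "dz": 148, "rx": 0, "ry": 0, "rz": 0},
  {"dx": 0, "dy": 0, "dz": 150, "rx": 0, "ry": 0, "rz": 0},
])

```text
time: 13.88
tool_pos: [0.446, 0.1634, 0.2507]
eef_rot: [[-0.793, 0.61, -0.0], [0.61, 0.793, -0.0], [0.0, -0.0, -1.0]]
wrist_force: [0.2, -0.2, -5.3]
width: 0.0157
grip_force: 40.0
```

Request:
move_arm([
  {"dx": 0, "dy": 0, "dz": 0, "rx": 0, "ry": 0, "rz": 0},
  {"dx": 0, "dy": 0, "dz": 0, "rx": 0, "ry": 0, "rz": 0},
  {"dx": 0, "dy": 0, "dz": 0, "rx": 0, "ry": 0, "rz": 0},
  {"dx": 0, "dy": 0, "dz": 0, "rx": 0, "ry": 0, "rz": 0},
  {"dx": 0, "dy": 0, "dz": 0, "rx": 0, "ry": 0, "rz": 0},
  {"dx": 0, "dy": 0, "dz": 0, "rx": 0, "ry": 0, "rz": 0},
  {"dx": 0, "dy": 0, "dz": 0, "rx": 0, "ry": 0, "rz": 0},
  {"dx": 0, "dy": 0, "dz": 0, "rx": 0, "ry": 0, "rz": 0},
])

```text
time: 14.88
tool_pos: [0.4461, 0.1634, 0.2506]
eef_rot: [[-0.793, 0.61, 0.0], [0.61, 0.793, 0.0], [0.0, 0.0, -1.0]]
wrist_force: [-0.3, -0.1, -4.7]
width: 0.0159
grip_force: 40.0
```

Run:
```python
from h import *
s,_=snap('side','s5')
o=manip.get_obs();print(o['time'],o['tool_pos'],o['width'],o['grip_force'],np.round(o['wrist_force'],1),np.round(o['qd'],3))
cv2.imwrite('pics/c8.png',cv2.resize(s[90:240,220:480],None,fx=3,fy=3,interpolation=cv2.INTER_CUBIC))
```

```text
14.925 [0.44603396 0.16347936 0.25065109] 0.01575724810525692 39.997631907463074 [ 1.1  0.1 -4.1] [-0.055 -0.028  0.001  0.002 -0.03  -0.041]
```

View pics/c8.png

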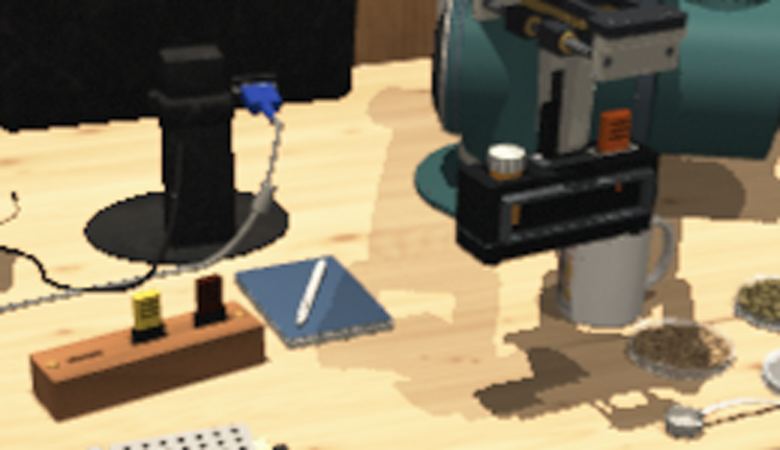

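The comparator hangs by its handle with the amber slide home at (615,130), and the other two slides are still upright in the stand. I'll do a quick level check before handing in.

Run:
```python
from h import *
f=lambda X:np.round((np.array(px('side',X))-[220,90]+.5)*3,1)
c=np.array([.446,.1634]);x=np.array([.793,-.61]);y=np.array([.61,.793])
for n,s,t,z in(('cap 507,152',50,0,.236),('grip top 616,112',-50,0,.252),('bot corner front 492,262',80,24,.15),('bot right 655,217',-80,24,.15),('bot left 458,240',80,-24,.15)):
  print(n,f([*(c+.001*(s*x+t*y)),z]))
```

```text
cap 507,152 [507.5 150.3]
grip top 616,112 [616.3 110.9]
bot corner front 492,262 [484.8 269.7]
bot right 655,217 [652.5 232.3]
bot left 458,240 [453.6 246.2]
```

Run:
```python
from h import *
f=lambda X:np.round((np.array(px('side',X))-[360,165]+.5)*8,1)
c=np.array([.446,.1634]);x=np.array([.793,-.61]);y=np.array([.61,.793])
for n,s,t,z in(('front 150,542',80,24,0),('right 565,432',-80,24,0),('left 75,480',80,-24,0),('topfront 152,350',80,24,.07),('topright 580,256',-80,24,.07)):
  print(n,f([*(c+.001*(s*x+t*y)),z]))
f=lambda X:np.round((np.array(px('side',X))-[220,90]+.5)*3,1)
for n,s,t,z in(('topfront ~490,193',80,24,.22),('topright 658,152',-80,24,.22),('topleft 458,168',80,-24,.22)):
  print(n,f([*(c+.001*(s*x+t*y)),z]))
im=cv2.imread('pics/s5.png',0)
print(im[150:182,384]);print(im[138:175,434])
D=np.load('pics/s5.npy')
for z,v,u in((0,157,395),(0,145,425),(0,150,410),(0,160,395),(0,165,395)):
  p=w('side',u,v,d=D[v,u])-np.array([*c,0]);print(np.round([p[:2]@x*1e3,p[:2]@y*1e3,p[2]*1e3],1))
```

```text
front 150,542 [147.9 554. ]
right 565,432 [572.6 440.2]
left 75,480 [ 70. 482.]
topfront 152,350 [159.1 357.3]
topright 580,256 [594.1 249.6]
topfront ~490,193 [489.5 186.9]
topright 658,152 [661.5 152.5]
topleft 458,168 [457.3 165.4]
[ 34  34  28  15  15  15  16  14  14  14  15  14  15  14  15  16  16  14
  13  15  18  27  20  16  11  15  14  12  99 187 214 203]
[ 23  18  18  18  17  13  11  20  39  50  44  37  28  31  32  32  33  34
  35  33  33  38  44  30  14  13  12  13  41  81 105 115 115 114 113 113
 112]
[ 53.4  35.7 206.6]
[-35.2  26.4 216.9]
[  6.2  25.9 211.5]
[ 39.5  16.1 188.6]
[ 43.   22.7 179.1]
```

```bash
python3 -c "
from plant import job; print(job.hand_in())"
```

```text
the job is handed in; nothing more can be done
None
```

The amber slide is fully home in the comparator and released. The comparator is held by its handle, level and still, about 15 cm above the table, and the job is handed in (no verdict was returned).

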